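Seat the watercolour block and swing the hand rest over it

TASK

Get the drawing board ready for painting without gripping or lifting anything: with the fingertips, slide the watercolour block along the board, away from the robot, until its whole far edge lies flush against the board's ledge. Then gently push the wooden hand-rest arm round with a finger until it lies across the block, parallel to the ledge, and take the hand away. Leave the eraser, cup, tape roll and jar where they stand.

Things in the scene. Friction and masses are not known exactly. Their poses are not given: they have to be found in the camera images.
- board: Fixed plywood drawing board flat on the table. Origin at table level; x points away from the robot, to the ledge, z up. The plywood spans x -180..130, y -220..240 mm and is 18 mm thick. The ledge, a wooden strip along y, spans x 90..110, y -200..220 mm and stands 20 mm above the board's top.
- ledge (a point): Point on the board, at the height of its top surface, at the foot of the ledge's face towards the robot: board x 90, y 0, z 18 mm. Axes as the board's.
- block: Loose watercolour block (a stiff pad of paper with a half-finished picture), 150 (x) x 200 (y) x 15 mm thick, about 0.4 kg, lying flat on the board 40 to 75 mm short of the ledge and a little askew; sliding it takes about 2 to 6 N. Origin: centre of its underside. Its x axis points to its far edge (towards the ledge), z up.
- block_far (a point): Middle of the block's far lower edge (block x = +75 mm), which must come to the ledge. Axes as the block's.
- block_near (a point): Middle of the block's near lower edge (block x = -75 mm), the edge towards the robot.
- rest (a joint): Angle (rad) of the hand rest, a level wooden arm pivoted at the board's left. 0: parallel to the ledge, pointing right (board -y) across the block. Grows clockwise seen from above; at 1.57 it points to the robot (board -x). Starts at 1.45 to 2.1; range -0.6 to 2.4, no stop or detent at 0. Its friction (0.22 N m, 1.3 N at 170 mm out) keeps it where it is left.
- rest_pivot (a point): The hand rest's pivot axis, at half the height of the arm: board x 30, y 160, z 48 mm. A round boss of 21 mm radius is there.
- rest_tip (a point): Free end of the hand rest, on its centre line, 220 mm from the pivot, at half height. The arm is two parallel slats of 13 mm, 4 mm apart, 30 mm wide overall, 16 mm high; underside 40, top 56 mm above the table, so it passes 7 mm above the block. Push its outer (left) side, which is turned to the robot once the arm is square. Axes as the board's when square.
- eraser: Bystander: loose white eraser, 45 x 20 x 12 mm, on the board to the right of the block. Origin: centre of its underside.
- cup: Bystander: loose clear plastic cup, 70 mm across, 70 mm high, on the table to the left of the board. Origin: centre of its underside.
- tape: Bystander: loose roll of masking tape lying flat, 100 mm across, 24 mm high, on the table to the right. Origin: centre of its underside.
- jar: Bystander: loose closed glass jar, 50 mm across, 60 mm high, on the table to the right. Origin: centre of its underside.

How it is judged:
By the outcome, as a careful person would: the job done as asked, in the order asked, and still so for the second after the job is handed in, with the robot touching nothing.
It also fails if it takes over 54 s, if anything falls off the work surface, if the arm or the gripper's body presses on something with over 40 N, if the wrist force passes 120 N, or if a joint passes its speed limit or range.

ROBOT

A 7-joint arm with a two-finger parallel gripper is mounted at the origin on the work surface. World frame = base frame: x ahead of the robot, y to its left, z up, the work surface at z = 0. Lengths are in m, angles in rad, forces in N, time in s.
With the tool pointing down it reaches from about 0.4 to 0.75 m from the base axis. Payload 19.5 kg.
Tool frame: the origin (TCP) lies on the centre line of the jaws, within the pads' length; the fingertips stand 14 mm ahead of it and the grasp point (between the pads) lies 5 mm behind it (tips_ahead is the distance from the TCP to the fingertips, in m); z points along the fingers, y is the line along which they close (so a half turn about z gives the same grasp; the last joint's range is limited). The gripper opens to 85 mm and grips with 20 to 120 N. Pads are 22 mm wide; open, the fingers measure 114 mm over their backs; the gripper's body (76 mm by 85 mm) begins 54 mm behind the grasp point. The pads swing forward as they close: fully open they stand 13 mm farther back than shut.
Start: joints at [-1.298, 0.707, -0.028, 1.485, 0.022, 0.951, -0.075], TCP at [0.178, 0.547, 0.245] pointing down, gripper open.
Joint ranges: [-2.71, 2.71], [-0.32, 2.16], [-1.57, 1.52], [0, 2.45], [-1.46, 4.6], [0, 2.02], [-2.83, 2.83]. Speed limits (rad/s): [1.89, 1.89, 2.57, 2.57, 3.01, 3.01, 3.01].

INTERFACE

Orientations are given as a unit quaternion [x, y, z, w].
In Python, from cell import get_state, read_camera, camera_info, sign_off, tips_ahead gives the robot as it stands.
- The arm moves only by the tool servo_tool, never from a script. Its arguments are lists of equal length, an entry for each row: "linear": the shift along the tool's x, y, z in units of 750 mm (1.0 is 750 mm), a list of three; "spin": the turn about the tool's z in units of 45 degrees (1.0 is 45 degrees). A call has exactly 8 rows; each row is the pose to reach, as a shift and turn from the pose commanded when the call began, along the tool's axes at that moment; what a row does not reach only later rows make up. A row lasts 1/10 s, in which the tool goes at most 50 mm and 8.59 degrees, less where a joint would pass 70% of its speed; a pose out of reach is approached as far as the arm can. A call with a number of a shift or a turn outside -1 to 1 is refused whole. A call with a gripper value outside its range is refused whole. "gripper" is the closure, from 0 (fully open) to 1 (shut), set as the call begins (left out, the last holds). The fingers move at their own pace and stop on an object; "force" is the grip in N (left out, the last holds). Time passes only in rows, so rows that repeat a pose let the fingers close, or fill a call up. It gives the time, the measured TCP pose, the force, the opening and the grip force at its end, in the units of the state.
- get_state(): the state, without advancing time (a new reading comes with each control period).
- read_camera(name): name is "scene" or "top" or "wrist"; returns the picture (480x640x3 uint8, red, green, blue); there is no depth.
- camera_info(name): a dict with "vertical_fov" (degrees; the focal length in pixels is half the picture's height over the tangent of half this angle, whatever the lens; pixels are square), "cx", "cy" (the principal point, pixels), "rvec" (rotation vector, rad) and "tvec" (3), from world to camera coordinates, as OpenCV has them; the wrist camera has in their place "T_tool_cam" (4x4, takes a point from camera to tool coordinates, whose origin is the TCP and whose axes are the flange's). Camera axes: x right, y down, z forward; pixel columns grow to the right and rows downward; lengths in m; the calibration is good to about 2 mm. A picture is of the moment at which its call begins: read the wrist's pose just before it. camera_info takes no time and is no camera call.
- sign_off(): hands the job in; it is judged then, once.
The state is a dict: "time": time; "joint_positions": joint angles; "qvel": joint speeds; "effort": joint torques, N m; "tool_pos": TCP position; "eef_rot": TCP orientation; "force": force on the tool from outside, world axes, zero at the start; "moment": the same for the moment, N m; "width": opening from 0.0 (shut) to 1.0 (fully open); "finger_force": force on a finger pad.
Only numpy, scipy, OpenCV 4.12 (cv2) and the standard library are available. Lean on these libraries where they do the work, as an engineer would, in place of code of your own. Each camera call takes 0.05 s, during which the arm holds its last target. There are 200 camera calls.

## Working session

There is one attempt and no reset: what is moved stays moved. The work goes in short steps, Python scripts to look and compute and a tool call to move; the robot and the scene stay as the last step left them, time stands still between calls to the robot, and variables do not carry over. Pictures are saved under pics/ and viewed, at most 10 in all, crops included, and the job is handed in when it is done.

Besides the shell and the picture viewer there is one more tool, called after "Emit:" by a JSON object that holds its "name" and its "arguments". servo_tool: Moves the arm, as the interface text tells. Its arguments: {"type":"object","properties":{"linear":{"type":"array"},"spin":{"type":"array"},"gripper":{"type":"number"},"force":{"type":"number"}},"required":["linear","spin"]}

```bash
mkdir -p pics; ls
cat > h.py <<'E'
import numpy as np, cv2
from cell import *
def K(n):
    i=camera_info(n); f=240/np.tan(np.radians(i["vertical_fov"])/2); return f,i
def ray(n,uv):
    f,i=K(n); R=cv2.Rodrigues(np.array(i["rvec"],float))[0]; t=np.array(i["tvec"],float).ravel()
    d=np.c_[(np.atleast_2d(uv)-[i["cx"],i["cy"]])/f,np.ones(len(np.atleast_2d(uv)))]
    return -R.T@t,d@R
def plane(n,uv,z):
    c,d=ray(n,uv); return c+d*((z-c[2])/d[:,2])[:,None]
def proj(n,P):
    f,i=K(n); R=cv2.Rodrigues(np.array(i["rvec"],float))[0]; q=np.atleast_2d(P)@R.T+np.array(i["tvec"],float).ravel()
    return q[:,:2]/q[:,2:]*f+[i["cx"],i["cy"]]
def tri(a,ua,b,ub):
    c,d=ray(a,ua);e,g=ray(b,ub); d=d[0];g=g[0]
    s=np.linalg.lstsq(np.c_[d,-g],e-c,rcond=None)[0]; p=c+s[0]*d;q=e+s[1]*g
    return (p+q)/2,np.linalg.norm(p-q)
def shot(n,name):
    im=read_camera(n); cv2.imwrite("pics/"+name+".png",im[:,:,::-1]); return im
E
python3 - <<'E'
from h import *
shot("top","top0");shot("scene","scene0")
for n in("top","scene","wrist"):print(camera_info(n))
s=get_state();print(s)
E
```

```text
pics
{'vertical_fov': 57.434752303822485, 'cx': 325.24304366955164, 'cy': 237.56068567460161, 'rvec': array([ 2.16608094, -2.11922421,  0.17390286]), 'tvec': array([-0.03507885,  0.58255039,  1.0302168 ])}
{'vertical_fov': 47.6809321994004, 'cx': 322.4635162138664, 'cy': 241.33243557454523, 'rvec': array([ 2.08374919,  0.65304409, -0.33670785]), 'tvec': array([-0.46867653, -0.14173069,  1.53165408])}
{'vertical_fov': 65.5953072298346, 'cx': 317.48258625033606, 'cy': 232.90887071449723, 'T_tool_cam': array([[ 4.81956431e-04, -9.58704110e-01, -2.84404989e-01,
         7.24486790e-02],
       [ 9.99999844e-01,  5.42727916e-04, -1.34875016e-04,
         1.98391962e-04],
       [ 2.83659759e-04, -2.84404880e-01,  9.58704221e-01,
        -1.28630948e-01],
       [ 0.00000000e+00,  0.00000000e+00,  0.00000000e+00,
         1.00000000e+00]])}
{'time': 0.1, 'joint_positions': array([-1.29766987,  0.70703343, -0.02759549,  1.48494408,  0.02198922,
        0.95089449, -0.07549509]), 'qvel': array([-1.02622469e-04, -4.87661725e-04, -3.28646684e-04, -2.65498641e-04,
       -8.36633383e-04,  8.14900165e-05,  4.89770504e-04]), 'effort': array([ 1.09378227e-03, -8.84272456e+01,  1.23669416e+00, -2.36452854e+01,
        1.71448372e-02,  5.11151331e-03,  9.94537027e-05]), 'tool_pos': array([0.1779883 , 0.54652875, 0.24488053]), 'eef_rot': array([ 1.56773104e-01,  9.87634525e-01, -4.84938445e-04, -5.95685586e-05]), 'force': array([-0.75493496,  0.33436389,  0.16416628]), 'moment': array([-0.02389806,  0.01705421, -0.0173902 ]), 'finger_force': 0.0, 'width': 1.0004714212286656}
```

View pics/top0.png

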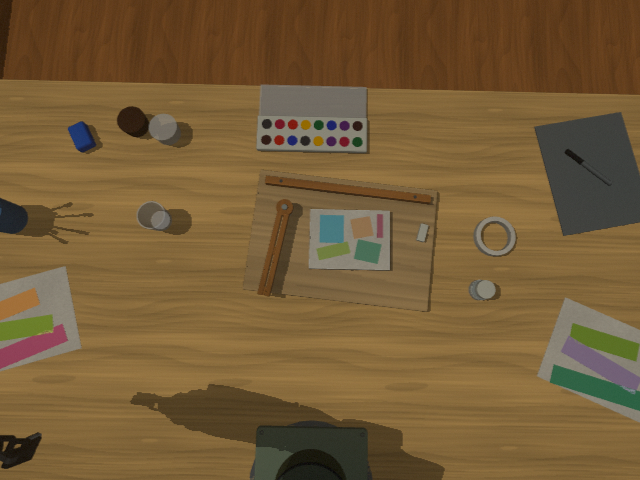

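View pics/scene0.png

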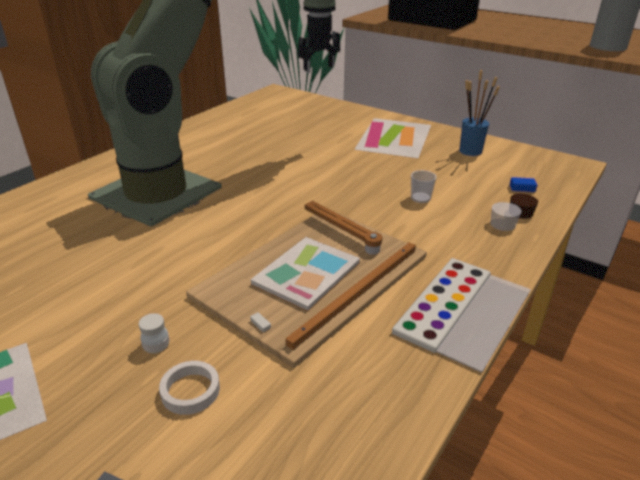

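The top view shows the board with corners near (262,173), (438,190), (429,310), (244,291), the block at about (310–390, 209–270), and the rest pivot at (284,207) with its tip at (265,293). The eraser is at (422,233). The scene view shows the block at (253–358, 238–305).

```bash
cat >> h.py <<'E'
def quad(n,im,seed,lo,hi,off):
    # fit the white pad: bright / coloured pixels differing from wood hue, inside box
    x0,y0,x1,y1=lo[0],lo[1],hi[0],hi[1]
    sub=im[y0:y1,x0:x1]
    b=cv2.resize(sub,None,fx=4,fy=4,interpolation=cv2.INTER_CUBIC)
    hsv=cv2.cvtColor(b,cv2.COLOR_RGB2HSV)
    m=((hsv[...,1]<60)&(hsv[...,2]>120)).astype(np.uint8)*255
    cs,_=cv2.findContours(m,cv2.RETR_EXTERNAL,cv2.CHAIN_APPROX_NONE)
    c=max(cs,key=cv2.contourArea); h=cv2.convexHull(c)
    e=0.01
    while True:
        q=cv2.approxPolyDP(h,e*cv2.arcLength(h,True),True)
        if len(q)<=4: break
        e+=0.003
    q=q.reshape(-1,2).astype(float)
    # refine: line fit per edge
    P=c.reshape(-1,2).astype(float);L=[]
    for i in range(4):
        a,d=q[i],q[(i+1)%4];u=(d-a)/np.linalg.norm(d-a);r=P-a
        s=r@u/np.linalg.norm(d-a);k=np.abs(r@[-u[1],u[0]])<5
        L.append(cv2.fitLine(P[k&(s>.1)&(s<.9)].astype(np.float32),cv2.DIST_HUBER,0,.01,.01).ravel())
    out=[]
    for i in range(4):
        a,d=L[i-1],L[i];t=np.linalg.solve(np.c_[a[:2],-d[:2]],d[2:]-a[2:]);out.append(a[2:]+t[0]*a[:2])
    return (np.array(out)-1.5)/4+[x0,y0]
E
python3 - <<'E'
from h import *
np.set_printoptions(precision=4,suppress=True)
T=cv2.imread("pics/top0.png")[:,:,::-1];S=cv2.imread("pics/scene0.png")[:,:,::-1]
q=quad("top",T,0,(295,195),(405,285),0);s=quad("scene",S,0,(240,228),(368,318),0)
print(q,s)
P=plane("top",q,.033);print(P[:,:2],[np.linalg.norm(P[i]-P[i-1]) for i in range(4)])
pr=proj("scene",P);print(pr)
for i,u in enumerate(q):
    j=np.argmin(np.linalg.norm(s-pr[i],axis=1));print(tri("top",u,"scene",s[j]))
t=np.array([[262,173],[438,190],[429,310],[244,291]],float)
print("board",plane("top",t,.018)[:,:2]); print("rest",plane("top",[[284,207],[265,293]],.056)[:,:2])
print("eraser",plane("top",[[422,233]],.03)[0,:2])
cv2.imwrite("pics/c1.png",np.vstack([cv2.resize(T[160:320,230:450],None,fx=3.6,fy=3.6,interpolation=cv2.INTER_CUBIC)])[:,:,::-1])
E
```

```text
[[310.1539 208.7635]
 [389.125  210.3921]
 [389.125  269.1862]
 [308.5676 267.6169]] [[360.0766 258.2758]
 [307.2881 306.7608]
 [249.0618 280.4037]
 [305.1663 236.6742]]
[[ 0.6575  0.017 ]
 [ 0.6579 -0.1814]
 [ 0.51   -0.1812]
 [ 0.5095  0.017 ]] [np.float64(0.14802245384002904), np.float64(0.19844739995169164), np.float64(0.1479130905360656), np.float64(0.19819515359020715)]
[[359.342  257.0321]
 [307.6245 304.5676]
 [251.0986 278.21  ]
 [305.9164 236.0505]]
(array([0.6587, 0.0175, 0.0297]), np.float64(0.001105738386193607))
(array([ 0.6585, -0.1825,  0.0284]), np.float64(0.0011375987091132632))
(array([ 0.5088, -0.1834,  0.0281]), np.float64(0.004447939037444415))
(array([0.5089, 0.0164, 0.0314]), np.float64(0.0019369469779105604))
board [[ 0.7523  0.1441]
 [ 0.7177 -0.3094]
 [ 0.4129 -0.2815]
 [ 0.4495  0.1753]]
rest [[0.6553 0.0807]
 [0.4447 0.1184]]
eraser [ 0.6026 -0.2641]
```

View pics/c1.png

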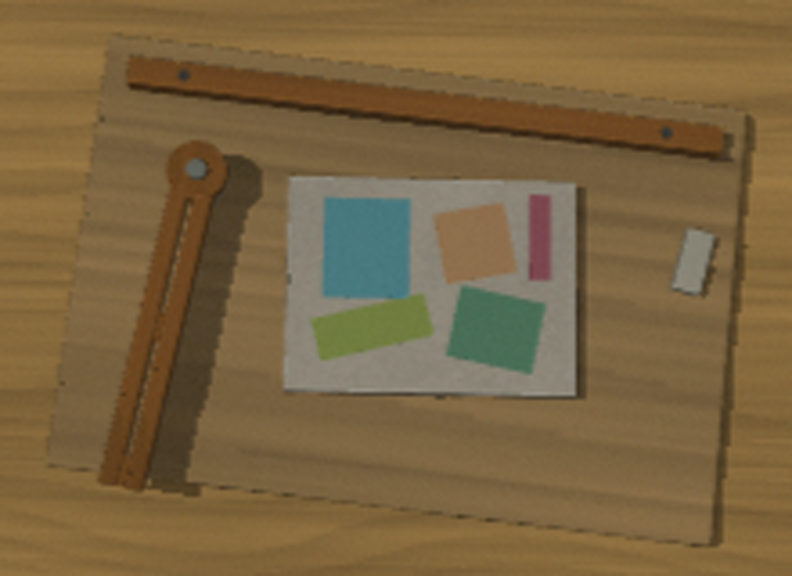

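The crop is the board at 3.6×. The pad's near edge is at crop rows 390–396, the ledge's near edge runs from (130,85) to (722,155), the rest pivot is at (196,168) and its tip centre at (122,486).

```bash
cat >> h.py <<'E'
def wood(im,box,up=4):
    x0,y0,x1,y1=box
    b=cv2.resize(im[y0:y1,x0:x1],None,fx=up,fy=up,interpolation=cv2.INTER_CUBIC)
    h=cv2.cvtColor(b,cv2.COLOR_RGB2HSV)
    m=((h[...,0]<15)&(h[...,1]>150)&(h[...,2]>75)).astype(np.uint8)*255
    cs,_=cv2.findContours(cv2.morphologyEx(m,cv2.MORPH_CLOSE,np.ones((7,7))),cv2.RETR_EXTERNAL,cv2.CHAIN_APPROX_NONE)
    return [(c.reshape(-1,2)-1.5)/up+[x0,y0] for c in sorted(cs,key=cv2.contourArea)[::-1][:3]]
def board_pose(corners):
    B=np.array([[130,240],[130,-220],[-180,-220],[-180,240]])/1000
    a=B-B.mean(0);b=corners-corners.mean(0)
    th=np.arctan2((a[:,0]*b[:,1]-a[:,1]*b[:,0]).sum(),(a*b).sum())
    R=np.array([[np.cos(th),-np.sin(th)],[np.sin(th),np.cos(th)]])
    return th,corners.mean(0)-R@B.mean(0),(B@R.T+corners.mean(0)-R@B.mean(0))-corners
E
python3 - <<'E'
from h import *
import cell
np.set_printoptions(precision=4,suppress=True)
T=cv2.imread("pics/top0.png")[:,:,::-1]
t=np.array([[262,173],[438,190],[429,310],[244,291]],float)
th,o,res=board_pose(plane("top",t,.018)[:,:2]);print("board deg",np.degrees(th),o,res*1e3)
print("tips",tips_ahead() if callable(tips_ahead) else tips_ahead)
R=np.array([[np.cos(th),-np.sin(th)],[np.sin(th),np.cos(th)]])
for c,z in [(c,z) for c in wood(T,(236,165,446,310)) for z in (.038,.056)]:
    r=cv2.minAreaRect(c.astype(np.float32));
    P=plane("top",c,z)[:,:2]; W=cv2.minAreaRect(P.astype(np.float32)*1000)
    print(len(c),r[0],z,W); bx=(cv2.boxPoints(W)/1000-o)@R*1000; print(bx)
print("pivot board",(plane("top",[[284.3,207]],.056)[0,:2]-o)@R*1000)
print("exp pivot world",o+R@[.03,.16]," ledge",o+R@[.09,0])
E
```

```text
board deg -4.806964750450912 [ 0.6072 -0.08  ] [[ 4.5485  4.2222]
 [ 0.5606 -0.653 ]
 [-3.5272 -2.5776]
 [-1.582  -0.9915]]
tips 0.014
540 (352.52349853515625, 189.77911376953125) 0.038 ((707.7333374023438, -88.4166030883789), (97.37110137939453, 18.918575286865234), 85.07319641113281)
[[ 91.3676 -48.6664]
 [110.2861 -48.7059]
 [110.4898  48.665 ]
 [ 91.5712  48.7045]]
540 (352.52349853515625, 189.77911376953125) 0.056 ((702.82421875, -87.23138427734375), (95.73383331298828, 18.600574493408203), 85.07323455810547)
[[ 86.5372 -47.0784]
 [105.1377 -47.1173]
 [105.3379  48.6163]
 [ 86.7373  48.6552]]
282 (301.47796630859375, 183.0882568359375) 0.038 ((722.083251953125, 40.42771911621094), (46.687591552734375, 18.252185821533203), 76.9007797241211)
[[ 92.0337 107.8094]
 [110.095  105.177 ]
 [116.8284 151.3765]
 [ 98.7671 154.0089]]
282 (301.47796630859375, 183.0882568359375) 0.056 ((716.9327392578125, 39.446434020996094), (45.90256118774414, 17.94533920288086), 76.90081787109375)
[[ 87.192  106.7662]
 [104.9497 104.1781]
 [111.5698 149.6008]
 [ 93.8121 152.1889]]
131 (288.2865295410156, 181.15768432617188) 0.038 ((726.3333129882812, 73.96134948730469), (13.29232120513916, 31.13616180419922), 32.0520133972168)
[[ 91.2    171.8343]
 [109.8769 146.9219]
 [120.5123 154.8952]
 [101.8353 179.8077]]
131 (288.2865295410156, 181.15768432617188) 0.056 ((721.1114501953125, 72.41622924804688), (13.068817138671875, 30.612573623657227), 32.05219650268555)
[[ 86.3724 169.7146]
 [104.7353 145.2211]
 [115.1918 153.0604]
 [ 96.8289 177.5539]]
pivot board [ 34.5786 163.3548]
exp pivot world [0.6505 0.077 ]  ledge [ 0.6968 -0.0875]
```

```bash
cat >> h.py <<'E'
from scipy.spatial.transform import Rotation as Ro
TH=np.radians(-4.9);O=np.array([.6072,-.080])
RB=np.array([[np.cos(TH),-np.sin(TH)],[np.sin(TH),np.cos(TH)]])
def b2w(x,y): return O+RB@[x,y]
def to(p,yaw=None):
    """units to world point p with tool y at world heading 90deg+yaw"""
    s=get_state();M=Ro.from_quat(s["eef_rot"]).as_matrix()
    cur=np.degrees(np.arctan2(-M[0,1],M[1,1])); d=0 if yaw is None else -(yaw-cur)/45
    return np.round(M.T@(np.array(p)-s["tool_pos"])/.75,4),round(d,3)
E
python3 - <<'E'
from h import *
w=b2w(-.14,-.010);print(w)
print(to([.45,.30,.245],-4.9),to([*w,.245],-4.9),get_state()["time"])
E
```

```text
[ 0.46685749 -0.07800508]
(array([-4.466e-01, -2.002e-01,  1.000e-04]), np.float64(-0.292)) (array([-6.241e-01, -6.725e-01,  5.000e-04]), np.float64(-0.292)) 0.1
```

Emit:
{"name": "servo_tool", "arguments": {"linear": [[-0.447, -0.2, 0], [-0.447, -0.2, 0], [-0.447, -0.2, 0], [-0.447, -0.2, 0], [-0.447, -0.2, 0], [-0.447, -0.2, 0], [-0.447, -0.2, 0], [-0.447, -0.2, 0]], "spin": [-0.292, -0.292, -0.292, -0.292, -0.292, -0.292, -0.292, -0.292], "gripper": 0}}

```text
time: 0.9
tool_pos: [0.4536, 0.296, 0.245]
eef_rot: [0.045, 0.999, -0.001, 0.0]
force: [-0.8, 1.3, 0.9]
width: 0.999
finger_force: 0.0
```

Run:
```python
from h import *
w=b2w(-.14,-.010)
print(get_state()["tool_pos"],to([*w,.1],-4.9))
```

```text
[0.45361322 0.29604723 0.24497164] (array([-0.0627, -0.4947,  0.1943]), np.float64(-0.007))
```

Emit:
{"name": "servo_tool", "arguments": {"linear": [[-0.0627, -0.4947, 0], [-0.0627, -0.4947, 0], [-0.0627, -0.4947, 0], [-0.0627, -0.4947, 0], [-0.0627, -0.4947, 0], [-0.0627, -0.4947, 0], [-0.0627, -0.4947, 0.194], [-0.0627, -0.4947, 0.194]], "spin": [-0.007, -0.007, -0.007, -0.007, -0.007, -0.007, -0.007, -0.007]}}

```text
time: 1.7
tool_pos: [0.4646, -0.0465, 0.1556]
eef_rot: [0.041, 0.999, 0.0, 0.001]
force: [2.0, 0.2, -1.0]
width: 0.998
finger_force: 0.0
```

Run:
```python
from h import *
w=b2w(-.14,-.010)
print(get_state()["tool_pos"],tips_ahead,to([*w,.06],-4.9))
im=shot("wrist","w1")
```

```text
[ 0.46460758 -0.04646976  0.15558481] 0.014 (array([-0.0061, -0.0417,  0.1275]), np.float64(0.005))
```

View pics/w1.png

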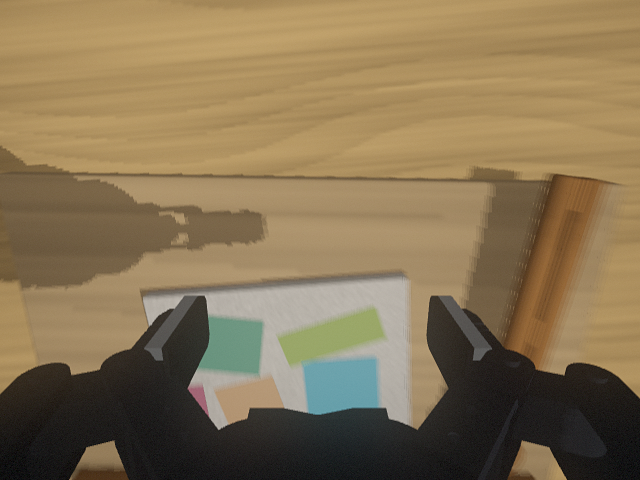

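The wrist view looks back towards the robot. The fingertips' inner edges at (207,297) and (428,297), 85 mm apart, put the open tips only about 1.5 mm ahead of the TCP, so I plan the descent from that. The block's near edge runs from (142,292) to (405,272).

Emit:
{"name": "servo_tool", "arguments": {"linear": [[-0.006, -0.0417, 0.0], [-0.006, -0.0417, 0.04], [-0.006, -0.0417, 0.08], [-0.006, -0.0417, 0.12], [-0.006, -0.0417, 0.147], [-0.006, -0.0417, 0.147], [-0.006, -0.0417, 0.147], [-0.006, -0.0417, 0.147]], "spin": [0.005, 0.005, 0.005, 0.005, 0.005, 0.005, 0.005, 0.005]}}

```text
time: 2.55
tool_pos: [0.4668, -0.0764, 0.047]
eef_rot: [0.042, 0.999, -0.0, 0.001]
force: [0.3, 0.5, -0.0]
width: 1.001
finger_force: 0.0
```

Run:
```python
from h import *
np.set_printoptions(precision=4,suppress=True)
w=b2w(-.14,-.010)
print(w,get_state()["tool_pos"],to([*w,.024],-4.9))
im=shot("wrist","w2");shot("scene","s2")
i=camera_info("wrist")
a=cv2.resize(im[200:400],None,fx=1,fy=1);b=cv2.imread("pics/s2.png")[:,:,::-1][180:360,180:460]
b=cv2.resize(b,(640,411));cv2.imwrite("pics/c2.png",np.vstack([im[200:380],b])[:,:,::-1])
```

```text
[ 0.4669 -0.078 ] [ 0.4668 -0.0764  0.047 ] (array([-0.0002, -0.0021,  0.0307]), np.float64(0.002))
```

View pics/c2.png

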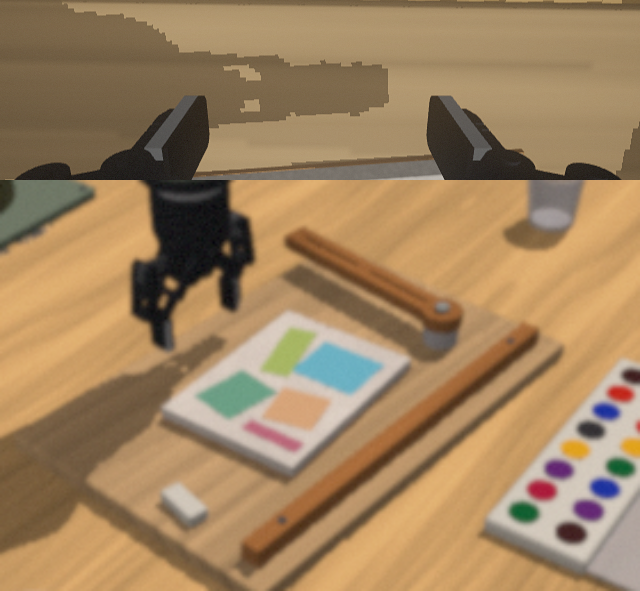

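The fingertips (composite (165,345)) stand well above the board, behind the block's near edge, with the rest arm clear. I now lower them.

Emit:
{"name": "servo_tool", "arguments": {"linear": [[0, -0.002, 0.008], [0, -0.002, 0.014], [0, -0.002, 0.02], [0, -0.002, 0.025], [0, -0.002, 0.0295], [0, -0.002, 0.0295], [0, -0.002, 0.0295], [0, -0.002, 0.0295]], "spin": [0.002, 0.002, 0.002, 0.002, 0.002, 0.002, 0.002, 0.002]}}

```text
time: 3.45
tool_pos: [0.4663, -0.0778, 0.0239]
eef_rot: [0.043, 0.999, -0.0, 0.0]
force: [-0.1, 0.1, 0.8]
width: 1.002
finger_force: 0.0
```

Run:
```python
from h import *
np.set_printoptions(precision=4,suppress=True)
print(get_state()["tool_pos"],get_state()["force"],to([*b2w(-.095,-.01),.0245],-4.9))
```

```text
[ 0.4663 -0.0778  0.0239] [-0.1274  0.0755  0.8146] (array([-0.0608, -0.0002, -0.0007]), np.float64(-0.0))
```

Emit:
{"name": "servo_tool", "arguments": {"linear": [[-0.008, 0, 0], [-0.016, 0, 0], [-0.024, 0, 0], [-0.032, 0, 0], [-0.04, 0, 0], [-0.048, 0, 0], [-0.056, 0, 0], [-0.061, 0, 0]], "spin": [0, 0, 0, 0, 0, 0, 0, 0]}}

```text
time: 4.25
tool_pos: [0.5123, -0.0817, 0.0238]
eef_rot: [0.043, 0.999, -0.0, -0.0]
force: [-2.5, 1.0, 1.2]
width: 1.001
finger_force: 1.0
```

Run:
```python
from h import *
np.set_printoptions(precision=4,suppress=True)
s=get_state();print(s["tool_pos"],s["force"],s["moment"],to([*b2w(-.076,-.01),.0245],-4.9))
im=shot("top","t3");shot("scene","s3")
cv2.imwrite("pics/c3.png",np.vstack([cv2.resize(im[165:320,235:445],None,fx=2,fy=2),cv2.resize(cv2.imread("pics/s3.png")[:,:,::-1][200:350,200:410],None,fx=2,fy=2)])[:,:,::-1])
```

```text
[ 0.5123 -0.0817  0.0238] [-2.4555  1.0023  1.1738] [0.2378 0.3933 0.0935] (array([-0.0246, -0.0002, -0.001 ]), np.float64(-0.0))
```

View pics/c3.png

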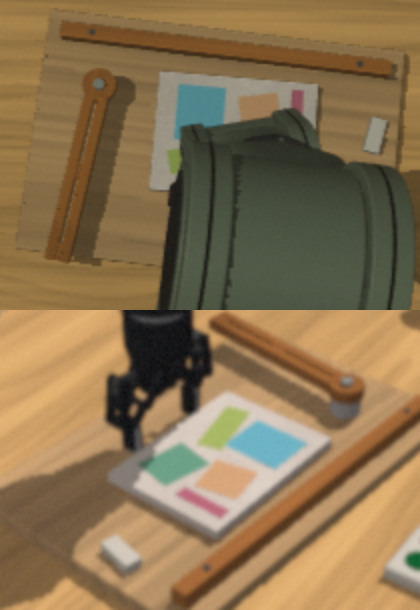

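The block is being pushed and is already turning parallel to the ledge, with a gap of about 20–25 mm left. The eraser is untouched.

Emit:
{"name": "servo_tool", "arguments": {"linear": [[-0.005, 0, 0], [-0.01, 0, 0], [-0.015, 0, 0], [-0.019, 0, 0], [-0.022, 0, 0], [-0.024, 0, 0], [-0.025, 0, 0], [-0.025, 0, 0]], "spin": [0, 0, 0, 0, 0, 0, 0, 0]}}

```text
time: 5.15
tool_pos: [0.5306, -0.0833, 0.0238]
eef_rot: [0.043, 0.999, -0.0, 0.0]
force: [-1.0, -0.3, 0.2]
width: 1.0
finger_force: 0.2
```

Emit:
{"name": "servo_tool", "arguments": {"linear": [[-0.0008, 0, 0], [-0.0016, 0, 0], [-0.0024, 0, 0], [-0.0032, 0, 0], [-0.004, 0, 0], [-0.0048, 0, 0], [-0.005, 0, 0], [-0.005, 0, 0]], "spin": [0, 0, 0, 0, 0, 0, 0, 0]}}

```text
time: 5.95
tool_pos: [0.5343, -0.0836, 0.0238]
eef_rot: [0.043, 0.999, -0.0, 0.0]
force: [-1.6, -0.1, 0.3]
width: 0.999
finger_force: 0.8
```

Emit:
{"name": "servo_tool", "arguments": {"linear": [[-0.0006, 0, 0], [-0.0012, 0, 0], [-0.0018, 0, 0], [-0.0024, 0, 0], [-0.003, 0, 0], [-0.0034, 0, 0], [-0.0034, 0, 0], [-0.0034, 0, 0]], "spin": [0, 0, 0, 0, 0, 0, 0, 0]}}

```text
time: 6.75
tool_pos: [0.5365, -0.0838, 0.0238]
eef_rot: [0.043, 0.999, -0.0, -0.0]
force: [-4.4, 0.8, 3.9]
width: 1.002
finger_force: 2.6
```

Run:
```python
from h import *
np.set_printoptions(precision=4,suppress=True)
s=get_state();print(s["tool_pos"],s["force"],s["moment"])
im=shot("scene","s4")
cv2.imwrite("pics/c4.png",cv2.resize(im[225:355,225:435],None,fx=3.6,fy=3.6,interpolation=cv2.INTER_CUBIC)[:,:,::-1])
```

```text
[ 0.5365 -0.0838  0.0238] [-4.4269  0.8497  3.9366] [ 0.1404  1.0487 -0.029 ]
```

View pics/c4.png

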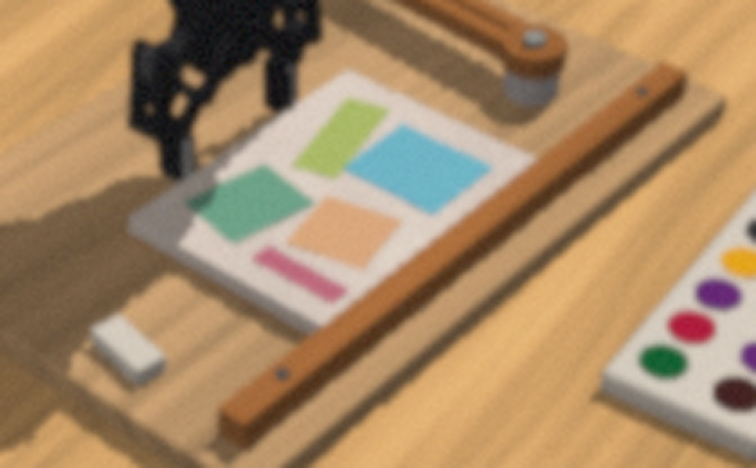

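The block's far edge appears at the ledge in this oblique view, and the wrist force is starting to rise. I press a little further to seat the whole edge.

Emit:
{"name": "servo_tool", "arguments": {"linear": [[-0.0005, 0, 0], [-0.001, 0, 0], [-0.0015, 0, 0], [-0.002, 0, 0], [-0.0025, 0, 0], [-0.003, 0, 0], [-0.003, 0, 0], [-0.003, 0, 0]], "spin": [0, 0, 0, 0, 0, 0, 0, 0]}}

```text
time: 7.6
tool_pos: [0.5368, -0.0838, 0.0237]
eef_rot: [0.043, 0.999, -0.0, -0.002]
force: [-17.5, 4.7, 12.5]
width: 1.001
finger_force: 9.1
```

Run:
```python
from h import *
np.set_printoptions(precision=4,suppress=True)
s=get_state();print(s["tool_pos"],s["force"],s["moment"]); print(to([.496,.17,.14],-4.9+5.2)); print(plane("top",[[152,215]],.0)[0])
```

```text
[ 0.5368 -0.0838  0.0237] [-17.5253   4.6544  12.4782] [ 0.6497  3.5867 -0.1796]
(array([ 0.0839,  0.3324, -0.1548]), np.float64(-0.116))
[0.6391 0.4247 0.    ]
```

Emit:
{"name": "servo_tool", "arguments": {"linear": [[0.01, 0, 0], [0.025, 0, 0], [0.04, 0, 0], [0.055, 0, 0], [0.06, 0, -0.05], [0.06, 0, -0.11], [0.06, 0, -0.155], [0.06, 0, -0.155]], "spin": [0, 0, 0, 0, 0, 0, 0, 0]}}

```text
time: 8.4
tool_pos: [0.496, -0.0805, 0.1438]
eef_rot: [0.043, 0.999, -0.0, 0.004]
force: [-0.0, 0.7, -0.7]
width: 1.003
finger_force: 0.0
```

Run:
```python
from h import *
np.set_printoptions(precision=4,suppress=True)
s=get_state();print(s["tool_pos"],s["force"],s["moment"]); print(to([.496,.17,.14],-10.15))
```

```text
[ 0.496  -0.0805  0.1438] [-0.0267  0.7388 -0.6662] [-0.0128 -0.0183 -0.0238]
(array([0.0286, 0.3328, 0.0048]), np.float64(0.116))
```

Emit:
{"name": "servo_tool", "arguments": {"linear": [[0.028, 0.334, 0], [0.028, 0.334, 0], [0.028, 0.334, 0], [0.028, 0.334, 0], [0.028, 0.334, 0], [0.028, 0.334, 0], [0.028, 0.334, 0], [0.028, 0.334, 0]], "spin": [0, 0, 0, 0, 0, 0, 0, 0], "gripper": 1, "force": 20}}

```text
time: 9.2
tool_pos: [0.4948, 0.1701, 0.1397]
eef_rot: [0.043, 0.999, -0.0, 0.0]
force: [-0.1, -1.0, -0.5]
width: -0.001
finger_force: 0.0
```

Run:
```python
from h import *
np.set_printoptions(precision=4,suppress=True)
s=get_state();print(s["tool_pos"],s["width"]); print(to([.496,.17,.0575],-4.9))
im=shot("top","t5");b=shot("scene","s5");w=shot("wrist","w5")
a=cv2.resize(im[165:320,235:445],None,fx=2.6,fy=2.6,interpolation=cv2.INTER_CUBIC)[:380]
w=cv2.resize(w,(253,190));b=cv2.resize(b[190:350,200:413],(253,190))
cv2.imwrite("pics/c5.png",np.hstack([a,np.vstack([w,b])])[:,:,::-1])
q=quad("top",im,0,(295,180),(405,285),0);P=plane("top",q,.033)[:,:2]
print((P-O)@RB*1000)
e=P-np.roll(P,1,0);print(np.degrees(np.arctan2(e[:,1],e[:,0])))
```

```text
[0.4948 0.1701 0.1397] -0.0010128871740550066
(array([-0.0015,  0.0001,  0.1097]), np.float64(-0.001))
[[  90.8355   88.3729]
 [  90.4206 -110.1197]
 [ -58.399  -110.0778]
 [ -57.8367   88.8312]]
[ -5.0766 -95.0197 175.0838  84.938 ]
```

View pics/c5.png

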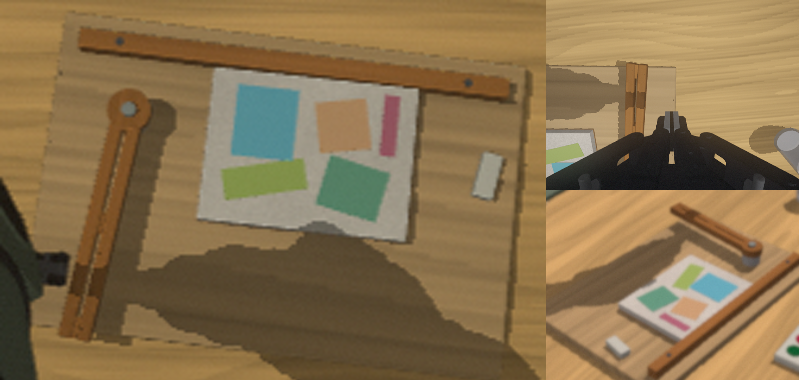

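The top view (2.6×) shows the block's far edge against the ledge, from (212,68) to (420,88). In board coordinates it lies at x = 90.4–90.8 mm, parallel to the ledge. The shut fingers at (50,268) are left of the rest arm and clear of it.

Emit:
{"name": "servo_tool", "arguments": {"linear": [[-0.0015, 0, 0.02], [-0.0015, 0, 0.05], [-0.0015, 0, 0.08], [-0.0015, 0, 0.1], [-0.0015, 0, 0.11], [-0.0015, 0, 0.11], [-0.0015, 0, 0.11], [-0.0015, 0, 0.11]], "spin": [0, 0, 0, 0, 0, 0, 0, 0]}}

```text
time: 10.15
tool_pos: [0.4961, 0.1711, 0.0583]
eef_rot: [0.043, 0.999, 0.0, 0.0]
force: [0.5, -0.3, 0.3]
width: 0.002
finger_force: 0.0
```

```bash
cat > sw.py <<'E'
from h import *
np.set_printoptions(precision=4,suppress=True)
def ctr(p,r=.17):
    a=np.radians(p);c,s=np.cos(a),np.sin(a)
    return np.array([.03,.16])+r*np.array([-s,-c])+(.015+.011*abs(c)+.0145*abs(s))*np.array([-c,s])
def tab(phis):
    s=get_state();b=(s["tool_pos"][:2]-O)@RB
    print("board",b,"z",s["tool_pos"][2],"F",s["force"],"t",s["time"])
    for p in phis: d=ctr(p)-b;print(p,np.round([-d[0]/.75,d[1]/.75],3))
E
python3 -c "
from sw import *
tab([105,102,99,96,94,92,90,87,84,81,78,75])"
```

```text
board [-0.1321  0.2407] z 0.05829703445273836 F [ 0.4951 -0.2881  0.297 ] t 10.15
105 [-0.008 -0.008]
102 [-0.003 -0.019]
99 [ 0.001 -0.031]
96 [ 0.005 -0.043]
94 [ 0.007 -0.052]
92 [ 0.009 -0.06 ]
90 [ 0.011 -0.068]
87 [ 0.012 -0.079]
84 [ 0.014 -0.091]
81 [ 0.014 -0.102]
78 [ 0.014 -0.114]
75 [ 0.014 -0.125]
```

Emit:
{"name": "servo_tool", "arguments": {"linear": [[-0.003, -0.019, 0.002], [0.001, -0.031, 0.002], [0.005, -0.043, 0.002], [0.009, -0.06, 0.002], [0.012, -0.074, 0.002], [0.014, -0.091, 0.002], [0.014, -0.102, 0.002], [0.014, -0.114, 0.002]], "spin": [0, 0, 0, 0, 0, 0, 0, 0]}}

```text
time: 10.95
tool_pos: [0.478, 0.0861, 0.0561]
eef_rot: [0.043, 0.999, 0.0, 0.0]
force: [0.7, 2.1, 0.7]
width: 0.002
finger_force: 0.6
```

```bash
python3 -c "
from sw import *
tab([75,72,69,66,63,60,57,54])
im=shot('top','t6');i2=shot('scene','s6')
cv2.imwrite('pics/c6.png',np.vstack([cv2.resize(im[165:320,235:445],None,fx=1.9,fy=1.9),cv2.resize(i2[180:335,220:430],None,fx=1.9,fy=1.9)])[:,:,::-1])"
```

```text
board [-0.1429  0.1545] z 0.05605101039544908 F [0.68   2.1393 0.6911] t 10.95
75 [-0.001 -0.01 ]
72 [-0.002 -0.022]
69 [-0.003 -0.033]
66 [-0.006 -0.045]
63 [-0.009 -0.056]
60 [-0.012 -0.068]
57 [-0.016 -0.079]
54 [-0.021 -0.09 ]
```

View pics/c6.png

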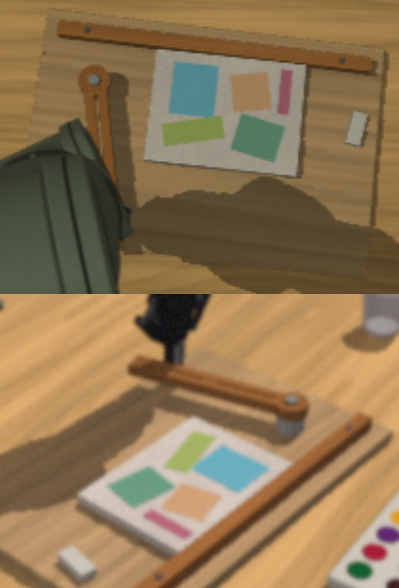

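The rest arm is swinging with the finger against its outer side, at about 78°, and the contact force is 2 N. The block is unmoved, so I carry on.

Emit:
{"name": "servo_tool", "arguments": {"linear": [[-0.001, -0.01, 0], [-0.002, -0.022, 0], [-0.003, -0.033, 0], [-0.006, -0.045, 0], [-0.009, -0.056, 0], [-0.012, -0.068, 0], [-0.016, -0.079, 0], [-0.021, -0.09, 0]], "spin": [0, 0, 0, 0, 0, 0, 0, 0]}}

```text
time: 11.85
tool_pos: [0.4881, 0.0174, 0.056]
eef_rot: [0.043, 0.999, -0.0, -0.0]
force: [0.4, 1.7, -0.1]
width: -0.005
finger_force: 0.6
```

```bash
python3 -c "
from sw import *
tab([51,48,45,42,39,36,33,30])"
```

```text
board [-0.127   0.0869] z 0.05604183365431227 F [ 0.4043  1.7422 -0.1399] t 11.85
51 [-0.005 -0.011]
48 [-0.011 -0.021]
45 [-0.018 -0.032]
42 [-0.025 -0.042]
39 [-0.033 -0.051]
36 [-0.041 -0.061]
33 [-0.05  -0.069]
30 [-0.059 -0.078]
```

Emit:
{"name": "servo_tool", "arguments": {"linear": [[-0.005, -0.011, 0], [-0.011, -0.021, 0], [-0.018, -0.032, 0], [-0.025, -0.042, 0], [-0.033, -0.051, 0], [-0.041, -0.061, 0], [-0.05, -0.069, 0], [-0.059, -0.078, 0]], "spin": [0, 0, 0, 0, 0, 0, 0, 0]}}

```text
time: 12.65
tool_pos: [0.5275, -0.0443, 0.0561]
eef_rot: [0.043, 0.999, 0.0, -0.0]
force: [-0.5, 1.6, -0.7]
width: -0.0
finger_force: 0.6
```

```bash
python3 -c "
from sw import *
tab([27.5,25,22.5,20,18,16,14,12,10])"
```

```text
board [-0.0824  0.0287] z 0.05605293059008505 F [-0.4611  1.6489 -0.7398] t 12.65
27.5 [-0.008 -0.007]
25 [-0.017 -0.013]
22.5 [-0.025 -0.019]
20 [-0.034 -0.024]
18 [-0.042 -0.028]
16 [-0.049 -0.032]
14 [-0.057 -0.035]
12 [-0.065 -0.039]
10 [-0.073 -0.042]
```

Emit:
{"name": "servo_tool", "arguments": {"linear": [[-0.008, -0.007, 0], [-0.017, -0.013, 0], [-0.025, -0.019, 0], [-0.034, -0.024, 0], [-0.042, -0.028, 0], [-0.049, -0.032, 0], [-0.057, -0.035, 0], [-0.065, -0.039, 0]], "spin": [0, 0, 0, 0, 0, 0, 0, 0]}}

```text
time: 13.45
tool_pos: [0.5735, -0.0773, 0.056]
eef_rot: [0.043, 0.999, -0.0, -0.0]
force: [-1.1, 0.6, -0.7]
width: -0.0
finger_force: 0.6
```

```bash
cat >> sw.py <<'E'
def line(im,pts,z,half=7):
    """pts: image segment near an edge between wood arm and something; returns sub-pixel edge line heading on plane z"""
    g=cv2.cvtColor(im,cv2.COLOR_RGB2LAB).astype(np.float32)[...,1]  # redness
    a,b=map(np.array,pts);u=(b-a)/np.linalg.norm(b-a);n=np.array([-u[1],u[0]]);E=[]
    t=np.arange(-half,half+.01,.25)
    for s in np.arange(0,np.linalg.norm(b-a),1.):
        q=(a+u*s)[None]+t[:,None]*n
        v=cv2.remap(g,q[:,:1].astype(np.float32),q[:,1:].astype(np.float32),cv2.INTER_LINEAR).ravel()
        v=cv2.GaussianBlur(v[:,None],(1,5),1).ravel()
        w=np.clip(v-np.percentile(v,30),0,None)
        E.append(q[0]+(t[0]*-1+ (t*w).sum()/max(w.sum(),1e-6)+t[0])*n)
    P=plane("top",np.array(E),z)[:,:2]
    l=cv2.fitLine((P*1000).astype(np.float32),cv2.DIST_HUBER,0,.01,.01).ravel()
    res=np.abs((P*1000-l[2:])@[-l[1],l[0]]).mean()
    return np.degrees(np.arctan2(l[0],-l[1])) if l[1]<0 else np.degrees(np.arctan2(-l[0],l[1])),l[2:],res
E
python3 -c "
from sw import *
tab([10,8,6,5,4,3,2,1,0])
im=shot('top','t7')
cv2.imwrite('pics/c7.png',cv2.resize(im[165:320,235:445],None,fx=3.5,fy=3.5,interpolation=cv2.INTER_CUBIC)[:,:,::-1])"
```

```text
board [-0.0338 -0.0002] z 0.05604477918923704 F [-1.1319  0.603  -0.7284] t 13.45
10 [-0.008 -0.003]
8 [-0.017 -0.006]
6 [-0.025 -0.008]
5 [-0.029 -0.009]
4 [-0.033 -0.01 ]
3 [-0.038 -0.011]
2 [-0.042 -0.012]
1 [-0.046 -0.012]
0 [-0.05  -0.013]
```

View pics/c7.png

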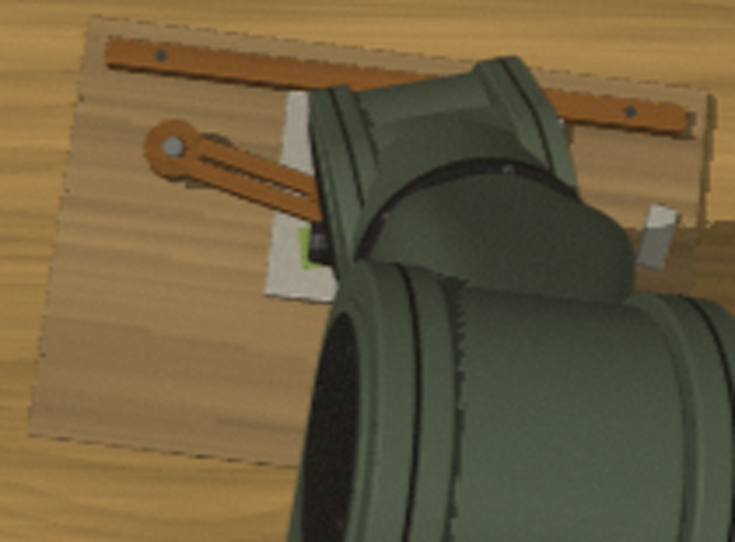

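The arm is at about 13–15° from the ledge and swinging over the block with clearance. I have used up my picture views, so from here I work from numeric measurement only. I stop a few degrees short, measure, then trim.

Emit:
{"name": "servo_tool", "arguments": {"linear": [[-0.006, -0.002, 0], [-0.012, -0.004, 0], [-0.018, -0.006, 0], [-0.024, -0.008, 0], [-0.029, -0.009, 0], [-0.033, -0.01, 0], [-0.036, -0.011, 0], [-0.036, -0.011, 0]], "spin": [0, 0, 0, 0, 0, 0, 0, 0]}}

```text
time: 14.3
tool_pos: [0.5995, -0.0879, 0.0561]
eef_rot: [0.043, 0.999, -0.0, 0.0]
force: [0.3, 0.1, -0.3]
width: -0.0
finger_force: 0.0
```

Emit:
{"name": "servo_tool", "arguments": {"linear": [[0.02, 0, 0], [0.04, 0, 0], [0.06, 0, -0.03], [0.08, 0, -0.08], [0.08, 0.1, -0.12], [0.08, 0.2, -0.12], [0.08, 0.3, -0.12], [0.08, 0.36, -0.12]], "spin": [0, 0, 0, 0, 0, 0, 0, 0]}}

```text
time: 15.1
tool_pos: [0.5563, 0.1147, 0.1445]
eef_rot: [0.043, 0.999, 0.0, 0.001]
force: [0.0, -0.0, -0.4]
width: 0.004
finger_force: 0.0
```

```bash
cat > meas.py <<'E'
from sw import *
def meas(name):
    im=shot("top",name); s=get_state(); print("tool",s["tool_pos"],s["time"])
    hsv=cv2.cvtColor(im,cv2.COLOR_RGB2HSV)
    m=((hsv[...,0]<15)&(hsv[...,1]>150)&(hsv[...,2]>75))
    # expected rest / ledge strips: board y range, search columns for centroid of reddish pixels
    for nm,z,bx,ys,tol in(("rest",.056,.03,(-.04,.11),.045),("ledge",.038,.10,(-.18,.20),.016)):
        E=[]
        v,u=np.nonzero(m); P=(plane("top",np.c_[u,v],z)[:,:2]-O)@RB
        k=(np.abs(P[:,0]-bx)<tol)&(P[:,1]>ys[0])&(P[:,1]<ys[1]); P=P[k]*1000
        # median-ish per 5 mm bin
        for b in np.arange(ys[0]*1000,ys[1]*1000,6):
            q=P[(P[:,1]>=b)&(P[:,1]<b+6)]
            if len(q)>5: E.append([b+3,q[:,0].mean(),np.ptp(q[:,0])])
        E=np.array(E);c=np.polyfit(E[:,0],E[:,1],1);r=E[:,1]-np.polyval(c,E[:,0]);g=np.abs(r)<2.5
        c=np.polyfit(E[g,0],E[g,1],1)
        print(nm,"n",len(E),g.sum(),"slope deg",round(np.degrees(np.arctan(c[0])),2),"x at y0",round(c[1],1),"rms",r[g].std().round(2),"width",np.median(E[:,2]).round(1))
E
python3 -c "
from meas import *
meas('m1')"
```

```text
tool [0.5559 0.1248 0.1446] 15.15
rest n 14 10 slope deg 5.85 x at y0 19.9 rms 0.92 width 24.8
ledge n 10 7 slope deg 0.77 x at y0 101.3 rms 1.26 width 13.4
```

Run:
```python
from h import *
im=cv2.imread("pics/m1.png")[:,:,::-1]
hsv=cv2.cvtColor(np.ascontiguousarray(im),cv2.COLOR_RGB2HSV)
for nm,z,x,ys in(("rest",.056,.021,(.12,.09,.06,.03,0,-.03)),("ledge",.038,.1,(.18,.12,.06,0,-.06,-.12,-.18)),("board",.018,0.06,(.2,.12))):
    for y in ys:
        w=b2w(x,y);p=proj("top",[[*w,z]])[0].round().astype(int);print(nm,y,p,[tuple(map(int,hsv[p[1]+k,p[0]])) for k in(-7,-5,-3,-1,0,1,3,5,7)])
```

```text
rest 0.12 [301 214] [(16, 179, 121), (15, 167, 98), (16, 163, 86), (15, 173, 125), (14, 176, 123), (14, 175, 127), (15, 146, 70), (18, 120, 144), (18, 117, 144)]
rest 0.09 [313 215] [(16, 183, 121), (15, 175, 124), (15, 171, 70), (15, 168, 126), (15, 173, 125), (15, 176, 123), (15, 174, 116), (17, 98, 91), (18, 88, 147)]
rest 0.06 [326 217] [(15, 169, 124), (14, 174, 123), (15, 178, 113), (15, 168, 102), (14, 171, 124), (14, 173, 122), (15, 169, 127), (77, 34, 68), (91, 77, 145)]
rest 0.03 [338 218] [(84, 59, 103), (15, 180, 122), (15, 171, 125), (16, 116, 66), (26, 52, 78), (15, 165, 122), (15, 169, 121), (14, 164, 101), (92, 101, 104)]
rest 0 [350 219] [(20, 35, 161), (15, 158, 126), (15, 173, 122), (15, 171, 121), (16, 167, 67), (16, 83, 83), (15, 171, 122), (15, 169, 121), (17, 180, 65)]
rest -0.03 [362 221] [(16, 118, 162), (15, 150, 121), (15, 175, 109), (15, 167, 110), (15, 145, 67), (17, 131, 84), (15, 169, 110), (15, 171, 109), (16, 158, 66)]
ledge 0.18 [282 183] [(18, 119, 139), (15, 170, 120), (14, 122, 92), (15, 172, 123), (15, 182, 126), (15, 175, 131), (17, 159, 69), (1
[... 635 characters left out ...]
, (15, 163, 75), (22, 35, 159), (20, 36, 157)]
ledge -0.12 [400 195] [(18, 118, 140), (19, 119, 141), (15, 175, 127), (15, 179, 128), (15, 177, 128), (15, 171, 128), (15, 178, 130), (15, 157, 70), (17, 119, 122)]
ledge -0.18 [424 198] [(18, 119, 139), (18, 119, 142), (15, 172, 123), (14, 175, 124), (15, 173, 124), (15, 175, 125), (16, 175, 127), (16, 153, 70), (18, 120, 123)]
board 0.2 [273 199] [(19, 120, 130), (18, 114, 114), (18, 108, 113), (20, 101, 104), (20, 101, 98), (22, 92, 91), (28, 64, 76), (41, 52, 78), (43, 56, 82)]
board 0.12 [304 202] [(18, 118, 140), (17, 122, 134), (18, 120, 132), (18, 120, 138), (18, 118, 140), (18, 117, 144), (16, 167, 130), (15, 175, 124), (15, 176, 123)]
```

```bash
cat > meas.py <<'E'
from sw import *
def meas(name,new=True):
    im=shot("top",name) if new else np.ascontiguousarray(cv2.imread("pics/"+name+".png")[:,:,::-1]); s=get_state(); print("tool",s["tool_pos"],s["time"])
    x0,y0,x1,y1=236,165,446,310
    hsv=cv2.cvtColor(cv2.resize(im[y0:y1,x0:x1],None,fx=4,fy=4,interpolation=cv2.INTER_CUBIC),cv2.COLOR_RGB2HSV)
    v,u=np.nonzero((hsv[...,0]<=16)&(hsv[...,1]>145)&(hsv[...,2]>92)); uv=(np.c_[u,v]-1.5)/4+[x0,y0]; A=[]
    for nm,z,bx,ys,tol in(("rest",.056,.03,(-.055,.13),.042),("ledge",.038,.10,(-.19,.205),.016)):
        P=(plane("top",uv,z)[:,:2]-O)@RB
        P=P[(np.abs(P[:,0]-bx)<tol)&(P[:,1]>ys[0])&(P[:,1]<ys[1])]*1000; E=[]
        for b in np.arange(ys[0]*1000,ys[1]*1000,5):
            q=P[(P[:,1]>=b)&(P[:,1]<b+5)]
            if len(q)>20: E.append([b+2.5,*np.percentile(q[:,0],[2,98])])
        E=np.array(E); w=E[:,2]-E[:,1]; E=E[np.abs(w-np.median(w))<4]; out=[]
        for j in(1,2):
            l=cv2.fitLine(E[:,[0,j]].astype(np.float32),cv2.DIST_HUBER,0,.01,.01).ravel();sl=l[1]/l[0]
            out.append((np.degrees(np.arctan(sl)),l[3]-sl*l[2]))
        print(nm,len(E),"near/far edge deg,x0:",np.round(out,2).tolist(),"width",np.median(w).round(1)); A.append(np.mean(out,0))
    print("rest - ledge deg",round(A[0][0]-A[1][0],2),"; pivot-based deg",round(np.degrees(np.arctan((30-A[0][1])/160)),2))
E
python3 -c "
from meas import *
meas('m1',False)
print(to([*b2w(-.04,.23),.16],-4.9))"
```

```text
tool [0.5559 0.1248 0.1446] 15.15
rest 37 near/far edge deg,x0: [[4.599999904632568, 6.940000057220459], [4.989999771118164, 33.939998626708984]] width 27.4
ledge 79 near/far edge deg,x0: [[0.7599999904632568, 93.0999984741211], [0.7699999809265137, 111.37000274658203]] width 18.3
rest - ledge deg 4.03 ; pivot-based deg 3.42
(array([-0.0385,  0.0403, -0.0203]), np.float64(0.011))
```

Run:
```python
from h import *
im=cv2.imread("pics/m1.png")[:,:,::-1]
hsv=cv2.cvtColor(np.ascontiguousarray(im),cv2.COLOR_RGB2HSV).astype(float)
S=hsv[...,1];V=hsv[...,2]
def cross(a,t,lo,hi,up):
    for r in range(lo,hi):
        if (a[r]<t<=a[r+1]) if up else (a[r]>=t>a[r+1]): return r+(t-a[r])/(a[r+1]-a[r])
    return np.nan
R=[]
for c in range(262,440):
    y=184.5+ (c-282)*15/142
    top=cross(S[:,c],147,int(y)-8,int(y)+1,True)     # ledge far top edge
    bot=cross(V[:,c],98,int(y)-1,int(y)+9,False)      # ledge near top edge
    blk=cross(V[:,c],125,int(bot)+1 if bot==bot else int(y)+4,int(y)+14,True)
    R.append((c,top,bot,blk))
R=np.array(R)
for nm,j,lo,hi in(("far",1,266,432),("near",2,266,432),("near@blk",2,322,398),("far@blk",1,322,398),("blk",3,322,398),("near L",2,266,322),("near R",2,398,432)):
    q=R[(R[:,0]>=lo)&(R[:,0]<=hi)];q=q[np.isfinite(q[:,j])];p=np.polyfit(q[:,0],q[:,j],1);e=q[:,j]-np.polyval(p,q[:,0]);g=np.abs(e)<1
    p=np.polyfit(q[g,0],q[g,j],1);print(nm,g.sum(),"slope deg",np.degrees(np.arctan(p[0])).round(2),"row@360",np.polyval(p,360).round(2),"rms",e[g].std().round(2))
q=R[(R[:,0]>=312)&(R[:,0]<=406)];print(np.round(q[::4],1).tolist())
c=-cv2.Rodrigues(np.array(camera_info("top")["rvec"]))[0].T@camera_info("top")["tvec"];print("cam",c)
for y in(.088,-.11):print(y,[proj("top",[[*b2w(.09,y),z]])[0].round(2).tolist() for z in(.038,.033)])
```

```text
far 165 slope deg 6.79 row@360 186.4 rms 0.11
near 159 slope deg 6.85 row@360 193.78 rms 0.19
near@blk 70 slope deg 6.81 row@360 193.81 rms 0.16
far@blk 77 slope deg 6.77 row@360 186.41 rms 0.1
blk 67 slope deg 6.12 row@360 195.01 rms 0.25
near L 57 slope deg 7.05 row@360 194.01 rms 0.19
near R 34 slope deg 6.73 row@360 193.86 rms 0.22
[[312.0, 180.6, 188.0, 191.0], [316.0, 181.5, 188.6, 191.5], [320.0, 181.6, 188.9, 190.6], [324.0, 182.2, 189.5, 191.2], [328.0, 182.5, 189.9, 191.7], [332.0, 183.0, 190.6, 191.9], [336.0, 183.6, 190.8, 192.6], [340.0, 183.9, 191.5, 192.6], [344.0, 184.5, 191.8, 193.5], [348.0, 185.0, 192.5, 193.6], [352.0, 185.5, 192.8, 193.9], [356.0, 186.0, 193.5, 194.6], [360.0, 186.5, 193.6, 194.9], [364.0, 186.8, 194.5, 195.6], [368.0, 187.4, 194.7, 195.6], [372.0, 187.9, 195.6, 196.5], [376.0, 188.5, 195.6, 196.6], [380.0, 188.7, nan, nan], [384.0, 189.4, 196.5, 197.6], [388.0, 189.7, nan, nan], [392.0, 190.4, 197.6, 198.7], [396.0, 190.6, 198.0, nan], [400.0, 191.3, 198.6, 202.6], [404.0, 191.6, 199.0, 203.3]]
cam [ 0.41577975 -0.01793056  1.10848899]
0.088 [[317.38, 190.27], [317.4, 190.79]]
-0.11 [[395.73, 198.58], [395.4, 199.06]]
```

Run:
```python
from h import *
w=b2w(-.098,.036)
print(w,to([*w,.145],-5.7),to([*w,.0365],-5.7))
```

```text
[ 0.51263317 -0.03576071] (array([ 0.0411, -0.2178, -0.0019]), np.float64(0.029)) (array([ 0.0412, -0.2187,  0.1427]), np.float64(0.029))
```

Emit:
{"name": "servo_tool", "arguments": {"linear": [[0.041, -0.218, 0], [0.041, -0.218, 0], [0.041, -0.218, 0], [0.041, -0.218, 0], [0.041, -0.218, 0.05], [0.041, -0.218, 0.1], [0.041, -0.218, 0.1], [0.041, -0.218, 0.1]], "spin": [0.029, 0.029, 0.029, 0.029, 0.029, 0.029, 0.029, 0.029]}}

```text
time: 15.95
tool_pos: [0.5117, -0.0474, 0.0696]
eef_rot: [0.054, 0.999, -0.0, -0.0]
force: [0.7, 0.5, 0.1]
width: 0.004
finger_force: 0.0
```

Run:
```python
from h import *
w=b2w(-.098,.036);s=get_state()
print(s["tool_pos"],to([*w,.0365],-5.7),to([*b2w(-.076,.036),.0365],-5.7))
```

```text
[ 0.51170656 -0.04738148  0.06961505] (array([0.0004, 0.0155, 0.0442]), np.float64(-0.011)) (array([-0.0289,  0.0162,  0.0441]), np.float64(-0.011))
```

Emit:
{"name": "servo_tool", "arguments": {"linear": [[0, 0.0155, 0.015], [0, 0.0155, 0.03], [0, 0.0155, 0.044], [0, 0.0155, 0.044], [-0.008, 0.0155, 0.044], [-0.016, 0.0155, 0.044], [-0.024, 0.0155, 0.044], [-0.03, 0.0155, 0.044]], "spin": [-0.011, -0.011, -0.011, -0.011, -0.011, -0.011, -0.011, -0.011]}}

```text
time: 16.75
tool_pos: [0.5361, -0.0386, 0.0361]
eef_rot: [0.05, 0.999, -0.0, 0.0]
force: [0.2, -0.1, -0.6]
width: -0.001
finger_force: 0.0
```

Emit:
{"name": "servo_tool", "arguments": {"linear": [[-0.001, 0, 0], [-0.002, 0, 0], [-0.003, 0, 0], [-0.004, 0, 0], [-0.005, 0, 0], [-0.006, 0, 0], [-0.006, 0, 0], [-0.006, 0, 0]], "spin": [0, 0, 0, 0, 0, 0, 0, 0]}}

```text
time: 17.55
tool_pos: [0.5398, -0.0389, 0.0359]
eef_rot: [0.05, 0.999, -0.0, -0.0]
force: [-0.1, 0.7, 0.4]
width: 0.0
finger_force: 0.0
```

Emit:
{"name": "servo_tool", "arguments": {"linear": [[-0.0007, 0, 0], [-0.0014, 0, 0], [-0.0021, 0, 0], [-0.0028, 0, 0], [-0.0035, 0, 0], [-0.004, 0, 0], [-0.004, 0, 0], [-0.004, 0, 0]], "spin": [0, 0, 0, 0, 0, 0, 0, 0]}}

```text
time: 18.35
tool_pos: [0.5421, -0.039, 0.0358]
eef_rot: [0.05, 0.999, -0.0, -0.001]
force: [-6.0, 3.5, 2.5]
width: 0.003
finger_force: 3.0
```

Emit:
{"name": "servo_tool", "arguments": {"linear": [[-0.0005, 0, 0], [-0.001, 0, 0], [-0.0015, 0, 0], [-0.002, 0, 0], [-0.0025, 0, 0], [-0.003, 0, 0], [-0.003, 0, 0], [-0.003, 0, 0]], "spin": [0, 0, 0, 0, 0, 0, 0, 0]}}

```text
time: 19.15
tool_pos: [0.5423, -0.039, 0.0357]
eef_rot: [0.05, 0.999, -0.0, -0.003]
force: [-18.9, 4.4, 13.5]
width: -0.001
finger_force: 9.9
```

Emit:
{"name": "servo_tool", "arguments": {"linear": [[0.005, 0, 0], [0.012, 0, 0], [0.018, 0, 0], [0.018, -0.04, 0], [0.018, -0.08, 0], [0.018, -0.12, 0], [0.018, -0.124, 0], [0.018, -0.124, 0]], "spin": [0, 0, 0, 0, 0, 0, 0, 0]}}

```text
time: 19.95
tool_pos: [0.5221, -0.1311, 0.0359]
eef_rot: [0.05, 0.999, -0.0, 0.0]
force: [-0.1, 0.9, 0.3]
width: 0.003
finger_force: 0.0
```

Emit:
{"name": "servo_tool", "arguments": {"linear": [[-0.003, 0, 0], [-0.006, 0, 0], [-0.009, 0, 0], [-0.011, 0, 0], [-0.012, 0, 0], [-0.013, 0, 0], [-0.013, 0, 0], [-0.013, 0, 0]], "spin": [0, 0, 0, 0, 0, 0, 0, 0]}}

```text
time: 20.75
tool_pos: [0.5319, -0.1316, 0.0359]
eef_rot: [0.05, 0.999, -0.0, -0.0]
force: [-0.0, 1.3, 0.1]
width: 0.001
finger_force: 0.0
```

Emit:
{"name": "servo_tool", "arguments": {"linear": [[-0.0004, 0, 0], [-0.0008, 0, 0], [-0.0012, 0, 0], [-0.0016, 0, 0], [-0.002, 0, 0], [-0.002, 0, 0], [-0.002, 0, 0], [-0.002, 0, 0]], "spin": [0, 0, 0, 0, 0, 0, 0, 0]}}

```text
time: 21.55
tool_pos: [0.533, -0.1317, 0.0358]
eef_rot: [0.05, 0.999, -0.0, -0.001]
force: [-5.7, 0.4, 2.5]
width: 0.001
finger_force: 2.6
```

Probing mechanically, the near edge's left and right contact points agree to about 0.1 mm at a tool heading of −5.7°, which is the ledge's measured heading. A last firm press on the right follows.

Emit:
{"name": "servo_tool", "arguments": {"linear": [[-0.0005, 0, 0], [-0.001, 0, 0], [-0.0015, 0, 0], [-0.002, 0, 0], [-0.002, 0, 0], [-0.002, 0, 0], [-0.002, 0, 0], [-0.002, 0, 0]], "spin": [0, 0, 0, 0, 0, 0, 0, 0]}}

```text
time: 22.35
tool_pos: [0.5331, -0.1317, 0.0357]
eef_rot: [0.05, 0.999, -0.0, -0.002]
force: [-13.5, 2.5, 9.8]
width: 0.0
finger_force: 7.0
```

Emit:
{"name": "servo_tool", "arguments": {"linear": [[0.005, 0, 0], [0.012, 0, 0], [0.03, 0, 0], [0.04, 0, -0.05], [0.04, 0.05, -0.11], [0.04, 0.11, -0.12], [0.04, 0.17, -0.12], [0.04, 0.23, -0.12]], "spin": [0, 0, 0, 0, 0, 0, 0, 0]}}

```text
time: 23.15
tool_pos: [0.5226, 0.0448, 0.1266]
eef_rot: [0.05, 0.999, 0.0, 0.001]
force: [0.7, 0.3, -1.0]
width: -0.001
finger_force: 0.0
```

Emit:
{"name": "servo_tool", "arguments": {"linear": [[0, 0.06, 0], [0, 0.12, 0], [0, 0.17, 0], [0, 0.17, 0], [0, 0.17, 0], [0, 0.17, 0], [0, 0.17, 0], [0, 0.17, 0]], "spin": [0, 0, 0, 0, 0, 0, 0, 0]}}

```text
time: 23.95
tool_pos: [0.5351, 0.1689, 0.126]
eef_rot: [0.05, 0.999, -0.0, 0.0]
force: [0.2, 0.3, 0.3]
width: -0.001
finger_force: 0.0
```

```bash
cat >> meas.py <<'E'
def cross(a,t,lo,hi,up):
    for r in range(lo,hi):
        if (a[r]<t<=a[r+1]) if up else (a[r]>=t>a[r+1]): return r+(t-a[r])/(a[r+1]-a[r])
    return np.nan
def gap(name):
    hsv=cv2.cvtColor(cv2.imread("pics/"+name+".png"),cv2.COLOR_BGR2HSV).astype(float);V=hsv[...,2];R=[]
    for c in range(322,399):
        y=184.5+(c-282)*15/142; b=cross(V[:,c],98,int(y)-1,int(y)+9,False)
        k=cross(V[:,c],125,int(b)+1,int(y)+14,True) if b==b else np.nan
        if k==k: R.append((c,b,k))
    R=np.array(R)
    for j in(1,2):
        p=np.polyfit(R[:,0],R[:,j],1);g=np.abs(R[:,j]-np.polyval(p,R[:,0]))<.8;p=np.polyfit(R[g,0],R[g,j],1)
        print(("ledge","block")[j-1],g.sum(),"slope deg",np.degrees(np.arctan(p[0])).round(2),"rows@324,394",np.polyval(p,[324,394]).round(2))
E
python3 -c "
from meas import *
meas('m2');gap('m2')
im=np.ascontiguousarray(cv2.imread('pics/m2.png')[:,:,::-1]);q=quad('top',im,0,(295,212),(405,285),0);print(((plane('top',q,.033)[:,:2]-O)@RB*1000).round(1).tolist())"
```

```text
tool [0.5351 0.1691 0.1259] 24.0
rest 37 near/far edge deg,x0: [[4.659999847412109, 6.769999980926514], [5.010000228881836, 33.869998931884766]] width 27.3
ledge 79 near/far edge deg,x0: [[0.7400000095367432, 93.08000183105469], [0.7699999809265137, 111.4000015258789]] width 18.3
rest - ledge deg 4.08 ; pivot-based deg 3.46
ledge 44 slope deg 6.83 rows@324,394 [189.45 197.84]
block 44 slope deg 6.85 rows@324,394 [190.3  198.71]
[[52.8, -67.6], [57.6, -111.4], [-57.7, -109.7], [-39.5, -79.5]]
```

The block edge is now parallel to the ledge (6.85° against 6.83° in the image) with a uniform band, so it is flush. The rest is 4.1° short, and I go back to finish it.

Run:
```python
from h import *
s=get_state();print(to([.563,-.0845,.126],-5.7),to([.563,-.0845,.0562],-5.7))
```

```text
(array([-0.071 , -0.3326, -0.    ]), np.float64(-0.001)) (array([-0.0709, -0.3326,  0.093 ]), np.float64(-0.001))
```

Emit:
{"name": "servo_tool", "arguments": {"linear": [[-0.071, -0.333, 0], [-0.071, -0.333, 0], [-0.071, -0.333, 0], [-0.071, -0.333, 0], [-0.071, -0.333, 0], [-0.071, -0.333, 0.03], [-0.071, -0.333, 0.06], [-0.071, -0.333, 0.06]], "spin": [0, 0, 0, 0, 0, 0, 0, 0]}}

```text
time: 24.8
tool_pos: [0.5619, -0.0846, 0.0788]
eef_rot: [0.05, 0.999, 0.0, -0.002]
force: [0.2, -0.1, 0.4]
width: -0.002
finger_force: 0.0
```

Run:
```python
from h import *
s=get_state();print(s["tool_pos"],to([.563,-.0845,.0562],-5.7),to([.595,-.0877,.0562],-5.7))
```

```text
[ 0.56185822 -0.08455928  0.07884241] (array([-0.0016,  0.0002,  0.0302]), np.float64(-0.001)) (array([-0.0445,  0.0003,  0.03  ]), np.float64(-0.001))
```

Emit:
{"name": "servo_tool", "arguments": {"linear": [[0, 0, 0.015], [0, 0, 0.028], [0, 0, 0.03], [-0.01, 0, 0.03], [-0.02, 0, 0.03], [-0.03, 0, 0.03], [-0.038, 0, 0.03], [-0.044, 0, 0.03]], "spin": [0, 0, 0, 0, 0, 0, 0, 0]}}

```text
time: 25.6
tool_pos: [0.5966, -0.0875, 0.0585]
eef_rot: [0.05, 0.999, -0.0, 0.0]
force: [-0.4, 0.3, 0.6]
width: 0.001
finger_force: 0.0
```

Run:
```python
from h import *
s=get_state();print(s["tool_pos"],s["force"],to([.6085,-.089,.0562],-5.7))
```

```text
[ 0.59658409 -0.08753703  0.05845735] [-0.43596306  0.31531671  0.61740548] (array([-0.016 , -0.0004,  0.003 ]), np.float64(-0.0))
```

Emit:
{"name": "servo_tool", "arguments": {"linear": [[-0.003, 0, 0.002], [-0.006, 0, 0.002], [-0.009, 0, 0.002], [-0.012, 0, 0.002], [-0.014, 0, 0.002], [-0.016, 0, 0.002], [-0.016, 0, 0.002], [-0.016, 0, 0.002]], "spin": [0, 0, 0, 0, 0, 0, 0, 0]}}

```text
time: 26.4
tool_pos: [0.608, -0.0885, 0.057]
eef_rot: [0.05, 0.999, 0.0, 0.0]
force: [-0.4, 0.5, -0.3]
width: -0.002
finger_force: 0.0
```

Emit:
{"name": "servo_tool", "arguments": {"linear": [[0.01, 0, 0], [0.03, 0, 0], [0.05, 0, -0.01], [0.08, 0, -0.07], [0.08, 0.06, -0.1], [0.08, 0.12, -0.1], [0.08, 0.18, -0.1], [0.08, 0.24, -0.1]], "spin": [0, 0, 0, 0, 0, 0, 0, 0]}}

```text
time: 27.2
tool_pos: [0.5662, 0.0984, 0.1323]
eef_rot: [0.05, 0.999, 0.0, 0.0]
force: [0.8, -0.9, 0.4]
width: 0.001
finger_force: 0.0
```

```bash
python3 -c "
from meas import *
meas('m3');gap('m3')"
```

```text
tool [0.566  0.1074 0.1323] 27.25
rest 37 near/far edge deg,x0: [[1.9700000286102295, 14.609999656677246], [2.2799999713897705, 41.540000915527344]] width 27.2
ledge 75 near/far edge deg,x0: [[0.7799999713897705, 93.1500015258789], [0.7699999809265137, 111.41000366210938]] width 18.2
rest - ledge deg 1.35 ; pivot-based deg 0.69
ledge 46 slope deg 6.8 rows@324,394 [189.47 197.82]
block 46 slope deg 6.8 rows@324,394 [190.34 198.69]
```

Run:
```python
from h import *
s=get_state();print(to([.585,-.0865,.132],-5.7),to([.585,-.0865,.0565],-5.7))
```

```text
(array([-0.049 , -0.2551, -0.0011]), np.float64(0.009)) (array([-0.0489, -0.2557,  0.0995]), np.float64(0.009))
```

Emit:
{"name": "servo_tool", "arguments": {"linear": [[0.01, -0.06, 0], [0.01, -0.12, 0], [-0.03, -0.18, 0], [-0.049, -0.25, 0], [-0.049, -0.262, 0], [-0.049, -0.262, 0.04], [-0.049, -0.262, 0.08], [-0.049, -0.262, 0.08]], "spin": [0.009, 0.009, 0.009, 0.009, 0.009, 0.009, 0.009, 0.009]}}

```text
time: 28.05
tool_pos: [0.5815, -0.1027, 0.0691]
eef_rot: [0.053, 0.999, 0.0, -0.002]
force: [0.2, 0.7, 0.4]
width: -0.0
finger_force: 0.0
```

Run:
```python
from h import *
s=get_state();print(s["tool_pos"],s["force"],to([.603,-.0885,.0565],-5.7),to([.612,-.089,.0565],-5.7))
```

```text
[ 0.58151921 -0.10270286  0.06911968] [0.23156636 0.6634421  0.40927699] (array([-0.0265,  0.0219,  0.0167]), np.float64(-0.009)) (array([-0.0385,  0.0225,  0.0167]), np.float64(-0.009))
```

Emit:
{"name": "servo_tool", "arguments": {"linear": [[0, 0.018, 0.01], [0, 0.021, 0.015], [-0.005, 0.021, 0.015], [-0.01, 0.021, 0.015], [-0.018, 0.021, 0.015], [-0.025, 0.021, 0.015], [-0.026, 0.021, 0.015], [-0.026, 0.021, 0.015]], "spin": [-0.009, -0.009, -0.009, -0.009, -0.009, -0.009, -0.009, -0.009]}}

```text
time: 28.85
tool_pos: [0.6042, -0.0893, 0.0606]
eef_rot: [0.05, 0.999, -0.0, -0.0]
force: [-0.2, -1.1, -0.0]
width: 0.001
finger_force: 0.0
```

Run:
```python
from h import *
s=get_state();print(s["tool_pos"],s["force"],to([.612,-.089,.0565],-5.7))
```

```text
[ 0.60423856 -0.08926471  0.06061036] [-0.2260692  -1.11239773 -0.0453696 ] (array([-0.0103,  0.0014,  0.0055]), np.float64(-0.0))
```

Emit:
{"name": "servo_tool", "arguments": {"linear": [[0, 0, 0.005], [-0.002, 0, 0.005], [-0.004, 0, 0.005], [-0.006, 0, 0.005], [-0.008, 0, 0.005], [-0.009, 0, 0.005], [-0.01, 0, 0.005], [-0.0103, 0, 0.005]], "spin": [0, 0, 0, 0, 0, 0, 0, 0]}}

```text
time: 29.65
tool_pos: [0.6119, -0.09, 0.0569]
eef_rot: [0.05, 0.999, -0.0, -0.0]
force: [-0.9, -0.6, -0.8]
width: 0.004
finger_force: 0.7
```

Emit:
{"name": "servo_tool", "arguments": {"linear": [[0.01, 0, 0], [0.03, 0, 0], [0.05, 0, -0.01], [0.08, 0, -0.07], [0.08, 0.06, -0.1], [0.08, 0.12, -0.1], [0.08, 0.18, -0.1], [0.08, 0.24, -0.1]], "spin": [0, 0, 0, 0, 0, 0, 0, 0]}}

```text
time: 30.45
tool_pos: [0.5702, 0.0972, 0.1323]
eef_rot: [0.05, 0.999, 0.0, 0.0]
force: [0.7, -0.4, 0.1]
width: 0.006
finger_force: 0.0
```

```bash
python3 -c "
from meas import *
meas('m4');gap('m4')"
```

```text
tool [0.57   0.1062 0.1323] 30.5
rest 37 near/far edge deg,x0: [[0.7400000095367432, 18.18000030517578], [0.9399999976158142, 45.150001525878906]] width 27.2
ledge 74 near/far edge deg,x0: [[0.800000011920929, 93.12999725341797], [0.7699999809265137, 111.4000015258789]] width 18.3
rest - ledge deg 0.05 ; pivot-based deg -0.6
ledge 44 slope deg 6.8 rows@324,394 [189.47 197.81]
block 44 slope deg 6.82 rows@324,394 [190.35 198.71]
```

Emit:
{"name": "servo_tool", "arguments": {"linear": [[0, 0.05, -0.05], [0.03, 0.1, -0.1], [0.05, 0.15, -0.12], [0.05, 0.18, -0.12], [0.05, 0.18, -0.12], [0.05, 0.18, -0.12], [0.05, 0.18, -0.12], [0.05, 0.18, -0.12]], "spin": [0, 0, 0, 0, 0, 0, 0, 0]}}

```text
time: 31.3
tool_pos: [0.5464, 0.2322, 0.2217]
eef_rot: [0.05, 0.999, -0.0, -0.0]
force: [1.1, -0.2, 0.9]
width: 0.002
finger_force: 0.0
```

```bash
python3 -c "
from meas import *
a=cv2.imread('pics/top0.png').astype(int);meas('m5');gap('m5');b=cv2.imread('pics/m5.png').astype(int)
for n,(x0,y0,x1,y1) in dict(eraser=(414,221,432,245),tape=(470,214,520,260),jar=(466,276,500,304),cup=(134,200,174,232)).items():print(n,np.abs(a-b)[y0:y1,x0:x1].mean().round(2))
print(sign_off())"
```

```text
tool [0.5464 0.2324 0.2217] 31.35
rest 37 near/far edge deg,x0: [[0.7599999904632568, 18.020000457763672], [0.949999988079071, 45.11000061035156]] width 27.3
ledge 79 near/far edge deg,x0: [[0.7699999809265137, 93.02999877929688], [0.7799999713897705, 111.41000366210938]] width 18.3
rest - ledge deg 0.08 ; pivot-based deg -0.56
ledge 43 slope deg 6.84 rows@324,394 [189.48 197.87]
block 43 slope deg 6.86 rows@324,394 [190.28 198.7 ]
eraser 18.11
tape 18.15
jar 17.56
cup 35.48
the job is handed in; nothing more can be done
None
```

The job is handed in at 31.4 s: the block is flush against the ledge and the hand rest lies across it within about 0.1° of parallel. The hand is clear, but I had to re-seat the block (about 2 mm off on the left) after first swinging the rest to 4° short of parallel, and my last check on whether the eraser, cup, tape and jar moved was inconclusive, though I never brought the hand near them.

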